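Ready the cleaning corner: load the paper roll, open the safety-capped cleaner jug

ROBOT

A 6-joint arm with a two-finger parallel gripper is mounted at the origin on the work surface. World frame = base frame: x ahead of the robot, y to its left, z up, the work surface at z = 0. Lengths are in mm, angles in degrees, forces in N, time in s.
With the tool pointing down it reaches from about 325 to 925 mm from the base axis. Payload 3.1 kg.
Tool frame: the origin (TCP) lies on the mounting face of the last link; the fingertips stand 173 mm ahead of it and the grasp point (between the pads) lies 155 mm ahead of it; z points along the fingers, y is the line along which they close (so a half turn about z gives the same grasp; the last joint's range is limited). The gripper opens to 85 mm and grips with 20 to 120 N. Pads are 22 mm wide; open, the fingers measure 114 mm over their backs; the gripper's body (76 mm by 85 mm) begins 54 mm behind the grasp point. The pads swing forward as they close: fully open they stand 13 mm farther back than shut.
Start: joints at [-6.429, 12.427, 92.441, -0, 75.132, -6.429], TCP at [625.013, 0.021, 404.7] pointing down, gripper open.
Joint ranges: [-157.48, 157.48], [-44.54, 120.13], [17.64, 146.25], [-64.5, 244.5], [7.68, 150.69], [-147.95, 147.95]. Speed limits (degrees/s): [159.86, 159.86, 180, 180, 180, 180].

INTERFACE

Orientations are given as [roll, pitch, yaw] about the fixed x, y, z axes, in that order (R = Rz(yaw) Ry(pitch) Rx(roll)).
In Python, from station import ctrl, fingers, cams, models, status gives the robot as it stands. Calls block until the motion is done:
- ctrl.goto(position, orientation): joint-space move of the TCP to a pose.
- ctrl.move_l(position, attitude=None, speed=150): straight line of the TCP; attitude=None keeps the orientation; speed is the mean speed in mm/s.
- ctrl.move_j(angles): joint-space move.
- fingers.grip(opening, squeeze=None): finger opening in mm; squeeze is the grip in N (None keeps the last); returns when the fingers have stopped.
- ctrl.wait(seconds).
- ctrl.solve_ik(position, orientation): joint angles nearest the present ones, or None.
- cams.get_image(name): name is "scene" or "side" or "wrist"; returns (picture, depth): 384x512x3 uint8, red, green, blue; 384x512 float32, mm along the optical axis (not along the pixel's ray), 0 where there is no reading.
- cams.get_calibration(name): a dict with "fx", "fy", "cx", "cy" (pixels), "R" (3x3) and "t" (3): a world point X has camera coordinates R X + t; the wrist camera has in their place "mount" (4x4, takes a point from camera to tool coordinates, whose origin is the TCP and whose axes are the flange's). Camera axes: x right, y down, z forward; pixel columns grow to the right and rows downward; lengths in mm; the calibration is good to about 2 mm. The wrist camera is an equidistant fisheye: a pixel r from the principal point sees the ray r / f radians off the axis. A picture is of the moment at which its call begins: read the wrist's pose just before it. get_calibration takes no time and is no camera call.
A pose or a line that the arm cannot do raises ctrl.Unreachable and nothing moves.
- ctrl.sign_off(): hands the job in; it is judged then, once.
Trained networks look in the newest picture that a camera, given by its name, has taken for a name from the list of things; names that differ only in an ending like _2 or _b are one class to them, and where a whole thing is asked for, a point or a joint stands for the part that bears it (a point fixed in the world has none). Each returns a list of dicts, best first, with "score" (0 to 1); they miss things now and then, are a little off and sometimes report something else, mostly with a low value. They report only what shows in the picture. A call takes as long as a camera call.
- models.look_for(camera, label): "point" ([column, row] in pixels, amid what is visible of it).
- models.trace(camera, label): "region" (384x512 bool, what is visible of it) and "point" ([column, row] in pixels, amid what is visible of it).
- models.pinpoint(camera, label): "point" ([column, row] in pixels: a listed point, or the origin of a listed thing).
Readings, each from a call of its own:
- status.get_t(): time.
- status.get_joint_pos(): joint angles.
- status.get_qvel(): joint speeds.
- status.get_effort(): joint torques, N m.
- status.get_tcp_pos(): TCP position.
- status.get_ee_rot(): TCP orientation.
- status.get_wrist_force(): force on the tool from outside, world axes, zero at the start.
- status.get_moment(): the same for the moment, N m.
- status.get_grip_width(): finger opening in mm.
- status.get_grip_force(): force on a finger pad.
Only numpy, scipy, OpenCV 4.12 (cv2) and the standard library are available. Lean on these libraries where they do the work, as an engineer would, in place of code of your own. Each camera call takes 0.05 s, during which the arm holds its last target. There are 200 camera calls.

TASK

Get the cleaning corner on the crate ready: first stand the paper roll over the upright wooden spindle, fully down on its round base, and let go of it. Then open the cleaner jug: grip its safety cap, press it down, twist it anticlockwise (seen from above) about a fifth of a turn while pressed, lift it straight up and finish while still holding it in the gripper, level and still, roughly 6 cm clear above the jug's mouth. Leave the bowl, the pot lid and the salt pot where they stand.

Things in the scene. Friction and masses are not known exactly. Their poses are not given: they have to be found in the camera images.
- roll: Loose roll of white paper on a cardboard core, standing upright: 60 mm outside diameter, 90 mm tall, a through hole 28 mm wide along its axis; 0.08 to 0.17 kg. Origin: centre of its underside; z along its axis (up).
- spindle: Paper-roll holder fixed to the crate: a round wooden base 90 mm across and 14 mm thick with an upright dowel in its centre, 16 mm thick, whose tapered tip is 119 mm above the crate. Origin: centre of the base's underside; z up along the dowel. A seated roll's underside lies 14 mm above this origin.
- jug: Blue plastic cleaner jug fixed in a square wooden cradle (130 x 130 mm, 45 mm high) screwed to the crate: it cannot turn or lift. Round body 108 mm across, shoulder sloping in from 124 to 140 mm height, 30 mm neck above. A loop handle stands out to its own +x, up to 89 mm from the axis, at 51 to 119 mm height. Origin: centre of the cradle's underside; z up the neck's axis.
- mouth (a point): Centre of the neck's top rim, hidden inside the closed cap: 182 mm above the jug's origin, on its axis. The cap has only 1.4 mm of sideways play on the neck: press, turn and lift along this axis.
- cap: Round white ribbed push-and-turn cap on the jug's neck, 52 mm outside diameter, 32 mm tall, hollow below; 25 to 45 g. Origin: centre of its lower edge, 165 mm above the jug's origin when closed (flat top at 197 mm); z up. Latched: unpressed it neither turns nor lifts; pressed 7 to 11 mm down it turns anticlockwise only. It lifts off after 55 to 100 deg, best 75; end stop at 103.
- spring (a joint): Travel of the spring plunger inside the neck that pushes the cap up: 0 m with the cap up (latched) or off, 0.011 m with the cap pressed to its rigid stop. The press takes 4 N at first, 8 N at 7 mm and 10.5 N at 11 mm.
- bowl: Loose stainless steel bowl, 150 mm across, 60 mm high; leave it alone. Origin: centre of its underside.
- pot_lid: Loose round aluminium pot lid lying flat, 144 mm across, 42 mm high at its knob; leave it alone. Origin: centre of its underside.
- salt_pot: Loose ceramic salt pot, 76 mm across, 86 mm high; leave it alone. Origin: centre of its underside.

How it is judged:
By the outcome, as a careful person would: the job done as asked, in the order asked, and still so for the second after the job is handed in, while the arm keeps its last pose, push and grip.
It also fails if it takes over 58 s, if anything falls off the work surface, if the arm or the gripper's body presses on something with over 40 N, if the wrist force passes 120 N, or if a joint passes its speed limit or range.

## Working session

There is one attempt and no reset: what is moved stays moved. The work goes in short steps, each a Python script; the robot and the scene stay as the last script left them, time stands still between calls to the robot, and variables do not carry over. Pictures are saved under pics/ and viewed, at most 10 in all, crops included, and the job is handed in when it is done.

```bash
mkdir -p pics; ls; python3 - <<'E'
from station import ctrl, fingers, cams, models, status
import cv2,numpy as np
ims=[]
for c in ["scene","side"]:
    im,d=cams.get_image(c); ims.append(im); np.savez(f"{c}0.npz",im=im,d=d)
    k=cams.get_calibration(c); print(c,{a:np.round(np.array(v),3).tolist() for a,v in k.items()})
    for l in ["roll","spindle","jug","cap"]:
        r=models.look_for(c,l); p=models.pinpoint(c,l)
        print(l,[(np.round(x['point']),round(x['score'],2)) for x in r[:2]],[(np.round(x['point'],1),round(x['score'],2)) for x in p[:2]])
cv2.imwrite("pics/a.png",cv2.cvtColor(ims[0],cv2.COLOR_RGB2BGR))
cv2.imwrite("pics/b.png",cv2.cvtColor(ims[1],cv2.COLOR_RGB2BGR))
print(cams.get_calibration("wrist"),status.get_t(),status.get_ee_rot())
E
```

```text
pics
station.py
scene {'fx': 386.949, 'fy': 386.949, 'cx': 258.25, 'cy': 188.808, 'R': [[0.718, 0.696, -0.007], [0.553, -0.577, -0.6], [-0.422, 0.427, -0.8]], 't': [-432.707, -253.614, 1294.822]}
roll [] [(array([232.8, 206.6]), 0.84)]
spindle [(array([177., 252.]), 0.95), (array([301., 252.]), 0.4)] [(array([175.3, 255.3]), 0.85), (array([217.3, 321.7]), 0.54)]
jug [] [(array([283.4, 157.9]), 0.56)]
cap [(array([299., 149.]), 0.44), (array([291., 109.]), 0.43)] [(array([283. , 111.1]), 0.62)]
side {'fx': 362.983, 'fy': 362.983, 'cx': 252.148, 'cy': 189.727, 'R': [[0.995, -0.093, -0.023], [-0.069, -0.533, -0.843], [0.066, 0.841, -0.537]], 't': [-610.715, 139.935, 832.434]}
roll [(array([217., 221.]), 0.65), (array([202., 171.]), 0.37)] [(array([220.6, 237.9]), 0.67)]
spindle [(array([221., 303.]), 0.88)] [(array([219.6, 309.5]), 0.56)]
jug [(array([203., 173.]), 0.77)] [(array([203.6, 186.9]), 0.73)]
cap [(array([193., 128.]), 0.6), (array([201., 172.]), 0.4)] [(array([195.8, 132.6]), 0.62), (array([323.6, 317.6]), 0.35)]
{'fx': 297.3186396354542, 'fy': 297.3186396354542, 'cx': 246.47023521755992, 'cy': 195.49549032920865, 'mount': array([[ 2.17160423e-04, -9.48847138e-01, -3.15735748e-01,
         8.12736858e+01],
       [ 9.99999971e-01,  1.72230895e-04,  1.70204435e-04,
         9.70137015e-01],
       [-1.07118540e-04, -3.15735775e-01,  9.48847147e-01,
         3.09252161e+01],
       [ 0.00000000e+00,  0.00000000e+00,  0.00000000e+00,
         1.00000000e+00]])} 0.9 [ 1.79996102e+02 -3.21534200e-04  9.00003024e+01]
```

View pics/a.png

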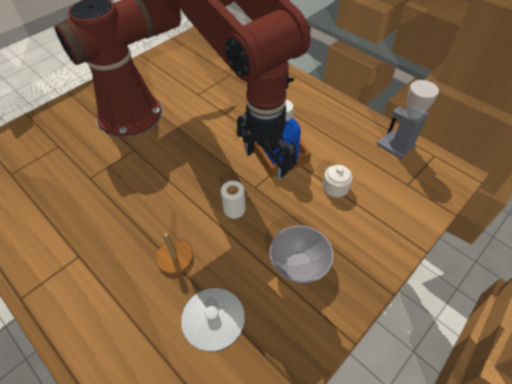

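View pics/b.png

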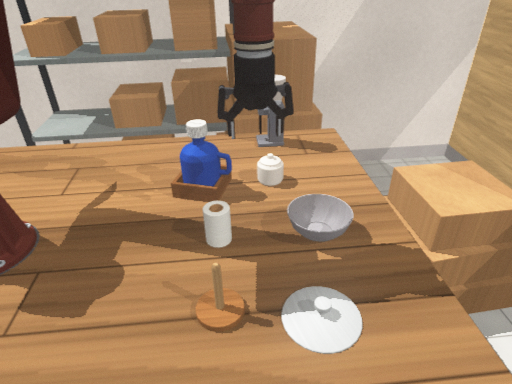

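The scene view shows the roll at (233,199), the spindle base at (175,257) with its dowel tip near (168,235), and the jug at (290,140), hidden behind the gripper. The side view shows the roll at (218,224), the spindle base at (220,309), the cap at (197,130), and the jug with its handle to the right. The bowl, lid and salt pot stand clear on the right.

```bash
cat > h.py <<'E'
from station import ctrl, fingers, cams, models, status
import numpy as np, cv2
from scipy.spatial.transform import Rotation as Ro
def ray(c,px,pose=None):
    k=cams.get_calibration(c); px=np.array(px,float)
    v=np.array([(px[0]-k['cx'])/k['fx'],(px[1]-k['cy'])/k['fy']])
    if c!="wrist":
        R=np.array(k['R']);t=np.array(k['t']);d=R.T@np.r_[v,1];return -R.T@t,d/np.linalg.norm(d)
    th=np.linalg.norm(v); d=np.r_[v/max(th,1e-9)*np.sin(th),np.cos(th)]
    M=np.array(k['mount']);p,Rt=pose
    return Rt@M[:3,3]+p, Rt@M[:3,:3]@d
def tri(rays):
    A=0;b=0
    for o,d in rays:
        P=np.eye(3)-np.outer(d,d);A=A+P;b=b+P@o
    x=np.linalg.solve(A,b)
    return x,[float(np.linalg.norm((np.eye(3)-np.outer(d,d))@(x-o))) for o,d in rays]
def onz(r,z): o,d=r; return o+d*(z-o[2])/d[2]
def pose(): return np.array(status.get_tcp_pos()),Ro.from_euler('xyz',status.get_ee_rot(),degrees=True).as_matrix()
def cloud(c,d,step=1):
    k=cams.get_calibration(c);v,u=np.mgrid[0:384,0:512]
    P=np.stack([(u-k['cx'])/k['fx']*d,(v-k['cy'])/k['fy']*d,d],-1)
    return (P-np.array(k['t']))@np.array(k['R'])
E
python3 - <<'E'
from h import *
for n,a,b in [("roll",(232.8,206.6),(220.6,237.9)),("spindle",(175.3,255.3),(219.6,309.5)),("cap",(283,111.1),(195.8,132.6)),("jug",(283.4,157.9),(203.6,186.9))]:
    print(n,*tri([ray("scene",a),ray("side",b)]))
for c,q in [("scene",dict(rolltop=(233,186),base=(176,258),table=(260,240),tip=(169,236))),("side",dict(rolltop=(216,208),base=(215,310),table=(270,260),captop=(197,125),tip=(216,264)))]:
    C=cloud(c,np.load(f"{c}0.npz")['d'])
    for n,(u,v) in q.items(): print(c,n,np.round(np.median(C[v-1:v+2,u-1:u+2].reshape(-1,3),0)))
# salt pot, bowl, lid
C=cloud("side",np.load("side0.npz")['d'])
for n,(u,v) in dict(salt=(270,172),bowl=(320,225),lid=(322,317)).items(): print(n,np.round(C[v,u]))
E
```

```text
roll [535.06312659 -28.36045616  11.43281247] [3.911801772930439, 3.9118017729305277]
spindle [ 530.33126601 -225.34608399    1.65024859] [1.7090198015498401, 1.7090198015498634]
cap [487.84400479 216.53686619 168.20422067] [0.7043944786449933, 0.7043944786450831]
jug [496.70907214 217.29802559  -6.83667511] [5.755410144888485, 5.755410144888402]
scene rolltop [523. -12.  85.]
scene base [ 544. -231.   15.]
scene table [651. -44.  -1.]
scene tip [ 538. -225.  111.]
side rolltop [533.  -9.  80.]
side base [ 524. -238.   16.]
side table [ 642. -107.    1.]
side captop [496. 190. 199.]
side tip [ 534. -230.  120.]
salt [682. 190.  49.]
bowl [778.  -4.   4.]
lid [ 711. -277.   19.]
```

```bash
cat > look.py <<'E'
from h import *
import pickle
def view(labels,store,name):
    P=pose(); im,d=cams.get_image("wrist")
    out={}
    for l in labels:
        r=models.pinpoint("wrist",l)
        out[l]=[(np.array(x['point']),x['score']) for x in r[:2]]
    t={l:models.trace("wrist",l)[:1] for l in labels}
    store.append(dict(name=name,P=P,im=im,d=d,pin=out,tr=t))
E
python3 - <<'E'
from look import *
S=[]
for n,p,L in [("A",(530,-40,400),["roll","spindle"]),("B",(535,-130,350),["roll","spindle"]),("C",(535,-230,400),["spindle","roll"]),("D",(535,130,430),["cap","jug","mouth","roll"]),("E",(450,190,430),["cap","jug","mouth"])]:
    ctrl.goto(p,[180,0,90]); view(L,S,n)
pickle.dump(S,open("S.pkl","wb"))
for l in ["roll","spindle","cap","jug","mouth"]:
    rs=[]
    for s in S:
        if s['pin'].get(l):
            u,sc=s['pin'][l][0]; r=ray("wrist",u,s['P']); rs.append(r)
            z={"roll":0,"spindle":0,"cap":165,"jug":0,"mouth":182}[l]
            print(l,s['name'],np.round(u,1),round(sc,2),np.round(onz(r,z),1), [np.round(t['point']) for t in s['tr'][l]])
    if len(rs)>1: x,e=tri(rs); print("  TRI",np.round(x,1),np.round(e,1))
print(status.get_t())
cv2.imwrite("pics/c.png",cv2.cvtColor(np.hstack([cv2.resize(S[i]['im'],(400,300)) for i in (1,3)]),cv2.COLOR_RGB2BGR))
E
```

```text
roll A [246.7 152.5] 0.73 [531.1 -24.9   0. ] [array([250., 163.])]
roll B [242.7  77.1] 0.57 [531.9 -24.3   0. ] [array([241.,  65.])]
roll C [240.6   0. ] 0.66 [529.6 -19.6   0. ] [array([436.,  31.])]
roll D [243.5 256.1] 0.81 [531.5 -20.9   0. ] []
  TRI [531.  -22.5   1.2] [2.1 2.1 2.8 2.1]
spindle A [250.8 290.2] 0.65 [ 537.3 -233.8    0. ] [array([251., 292.])]
spindle B [245.1 253.7] 0.64 [ 533.9 -229.8    0. ] [array([245., 257.])]
spindle C [244.8 163.5] 0.56 [ 534.5 -229.2    0. ] [array([245., 164.])]
  TRI [ 535.2 -227.1    7.5] [2.1 1.9 0.8]
cap D [189.1 100.4] 0.85 [491.4 211.  165. ] [array([185., 103.])]
cap E [297.9 177.4] 0.77 [493.  209.5 165. ] [array([302., 182.])]
  TRI [492.2 210.9 169.8] [0.1 0.1]
jug D [213.9  98.3] 0.93 [493.2 213.    0. ] [array([228.,  97.])]
jug E [277.8 146.7] 0.75 [493.5 208.8   0. ] [array([267., 137.])]
  TRI [493.3 211.7  10.3] [1.6 1.6]
5.8083
```

View pics/c.png

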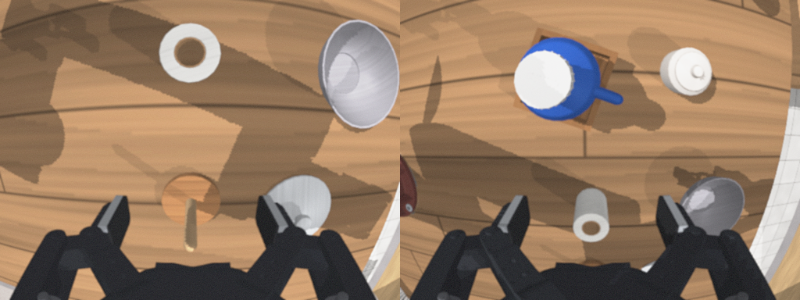

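The left view (B) shows the roll hole at (190,52), the spindle base at (190,198) and the dowel tip at (190,245). The right view (D) shows the cap at (545,80), the jug handle pointing right, the salt pot at (687,68) and the roll at (590,215). I'll check these positions against the stored wrist depth, which costs no robot time.

```bash
python3 - <<'E'
from h import *
import pickle
S=pickle.load(open("S.pkl","rb")); k=cams.get_calibration("wrist"); M=np.array(k['mount'])
v,u=np.mgrid[0:384,0:512]; x=(u-k['cx'])/k['fx'];y=(v-k['cy'])/k['fy'];th=np.hypot(x,y)+1e-9
D=np.stack([x/th*np.tan(th),y/th*np.tan(th),np.ones_like(x)],-1)
for s in S:
    p,R=s['P']; C=((D*s['d'][...,None])@M[:3,:3].T+M[:3,3])@R.T+p
    C[s['d']<=0]=np.nan
    for n,c,rad,zr in [("rolltop",(531,-23),38,(80,100)),("base",(534.5,-229),55,(8,22)),("tip",(534.5,-229),14,(85,130)),("captop",(492,210.5),38,(185,210)),("cradle",(493,211),110,(35,55))]:
        m=(np.hypot(C[...,0]-c[0],C[...,1]-c[1])<rad)&(C[...,2]>zr[0])&(C[...,2]<zr[1])
        if m.sum()<15: continue
        q=C[m]; (cx,cy),r=cv2.minEnclosingCircle(q[:,:2].astype(np.float32)); b=cv2.minAreaRect(q[:,:2].astype(np.float32))
        print(s['name'],n,m.sum(),"z med/max",np.round([np.median(q[:,2]),q[:,2].max()],1),"circ",np.round([cx,cy,r],1),"bbox mid",np.round((np.percentile(q[:,:2],2,0)+np.percentile(q[:,:2],98,0))/2,1),"rect",np.round(b[0]),np.round(b[1]),round(b[2]))
E
```

```text
A rolltop 2357 z med/max [89.6 92.5] circ [533.  -22.6  30.1] bbox mid [533.1 -22.2] rect [533. -23.] [59. 59.] 43
A base 2085 z med/max [13.6 22. ] circ [ 532.8 -228.5   45.5] bbox mid [ 532.6 -225.3] rect [ 533. -228.] [89. 87.] 2
A tip 213 z med/max [101.1 115.9] circ [ 532.6 -227.2    7.8] bbox mid [ 532.4 -224.5] rect [ 533. -225.] [ 8. 15.] 84
A cradle 1022 z med/max [44.5 47.5] circ [482.1 159.8  59.4] bbox mid [487.9 145. ] rect [481. 146.] [ 30. 119.] 85
B rolltop 3682 z med/max [89.8 92.7] circ [532.9 -23.   30. ] bbox mid [533.  -23.6] rect [533. -23.] [59. 58.] 62
B base 3434 z med/max [13.8 21.9] circ [ 532.6 -228.9   45.3] bbox mid [ 532.6 -225.7] rect [ 533. -228.] [88. 88.] 88
B tip 499 z med/max [107.5 120.5] circ [ 532.7 -228.     8.3] bbox mid [ 532.7 -226.2] rect [ 533. -227.] [13. 16.] 83
C rolltop 133 z med/max [86.1 90.9] circ [532.8 -47.9  16.7] bbox mid [533.  -50.8] rect [533. -51.] [ 5. 33.] 89
C base 3513 z med/max [13.8 21.9] circ [ 532.7 -228.9   45.2] bbox mid [ 532.6 -227.8] rect [ 532. -228.] [88. 89.] 89
C tip 342 z med/max [114.5 120. ] circ [ 532.3
[... 182 characters left out ...]
.] 57
D base 96 z med/max [12.5 15.1] circ [ 535.2 -190.6   23.6] bbox mid [ 534.3 -188.1] rect [ 535. -188.] [ 9. 47.] 86
D captop 4313 z med/max [196.9 199.7] circ [491.9 210.   26.9] bbox mid [492.7 210.2] rect [493. 209.] [53. 52.] 83
D cradle 2080 z med/max [44.8 47.9] circ [492.4 210.3  91. ] bbox mid [492.  210.3] rect [492. 210.] [131. 131.] 71
E rolltop 999 z med/max [89.4 91.7] circ [533.  -22.4  31.1] bbox mid [531.9 -21.1] rect [534. -22.] [59. 60.] 23
E captop 3920 z med/max [196.8 199.5] circ [491.6 210.5  26.8] bbox mid [491.1 211.2] rect [491. 211.] [52. 52.] 77
E cradle 2113 z med/max [44.8 54.6] circ [491.7 210.3  91.1] bbox mid [491.9 225.7] rect [492. 210.] [130. 130.] 71
```

Depth agrees with the networks and with the stated sizes:

| Thing | x, y (mm) | Check |
|---|---|---|
| Roll | 533, -22.9 | top at z = 90 |
| Spindle | 532.6, -228.8 | base at 14, tip at 120 |
| Jug/cap axis | 492, 210.3 | cap top at 197 |

Next I'll grasp the roll and carry it over the dowel, with a check there before lowering.

```bash
python3 - <<'E'
from look import *
f=lambda: np.round(status.get_wrist_force(),1)
fingers.grip(85,40)
ctrl.goto([533,-22.9,300],[180,0,90])
ctrl.move_l([533,-22.9,223],speed=100); print("at",f())
fingers.grip(50,40); print("w",status.get_grip_width(),status.get_grip_force(),f())
ctrl.move_l([533,-22.9,360],speed=150); print("lift",f(),status.get_grip_width())
ctrl.move_l([532.6,-228.8,360],speed=150); ctrl.wait(.2)
P=pose(); print(P[0],f(),status.get_t())
a=cams.get_image("wrist")[0]; b=cams.get_image("side")[0]
cv2.imwrite("pics/d.png",cv2.cvtColor(np.hstack([cv2.resize(a,(400,300)),cv2.resize(b,(400,300))]),cv2.COLOR_RGB2BGR))
E
```

```text
at [0.3 0.5 0.3]
w 59.953620677129166 42.74300219491124 [-2.5  0.   5.5]
lift [-0.7 -0.2 -1.8] 60.20215227544775
[ 532.70095454 -228.16156868  360.04034588] [-0.2 -0.1 -1.8] 11.1167
```

View pics/d.png

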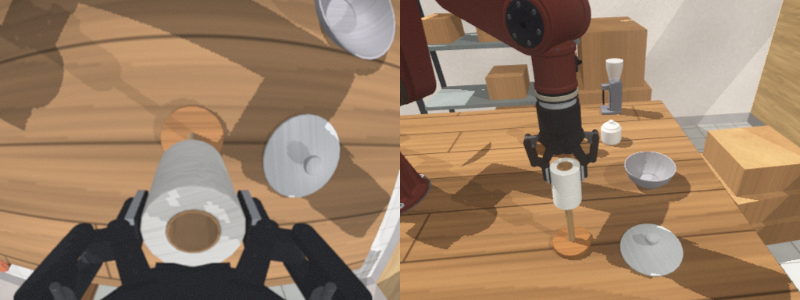

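The roll is held upright (hole at (193,232) in the wrist half). In the side half it hangs directly over the dowel at (568,185), and the lid and fingers are well apart. Lowering in steps with a force check.

```bash
python3 - <<'E'
from look import *
f=lambda: np.round(status.get_wrist_force(),1)
for z in (342,325,290,260,242,239.5,238,237,236):
    ctrl.move_l([532.6,-228.8,z],speed=80); w=f(); print(z,w,np.round(status.get_tcp_pos(),1))
    if np.hypot(w[0],w[1])>8 or w[2]>6: print("contact"); break
print(status.get_t(),status.get_grip_width())
E
```

```text
342 [ 0.3  0.2 -0.6] [ 532.1 -228.5  340.4]
325 [-0.7 -0.6 -1.7] [ 532.2 -228.6  323.8]
290 [-0.  -1.4 -1.2] [ 532.4 -228.7  289.3]
260 [ 0.2 -1.1 -0.7] [ 532.3 -228.6  259.1]
242 [ 0.3 -0.2 -1.4] [ 532.1 -228.5  240.9]
239.5 [ 0.4 -0.1 -1.7] [ 532.7 -228.8  239.6]
238 [-0.1  0.8 -0.5] [ 532.9 -228.9  238.4]
237 [-2.1  0.9  5.4] [ 533.  -229.1  238.3]
236 [-4.   0.7 10.9] [ 533.1 -229.2  238.3]
contact
14.4333 59.78466344079411
```

```bash
python3 - <<'E'
from look import *
fingers.grip(85); ctrl.move_l([533,-229,370],speed=150)
ctrl.goto([532.6,-160,400],[180,0,90]); ctrl.wait(.1)
P=pose(); a,d=cams.get_image("wrist"); b=cams.get_image("side")[0]
k=cams.get_calibration("wrist"); M=np.array(k['mount'])
v,u=np.mgrid[0:384,0:512]; x=(u-k['cx'])/k['fx'];y=(v-k['cy'])/k['fy'];th=np.hypot(x,y)+1e-9
D=np.stack([x/th*np.tan(th),y/th*np.tan(th),np.ones_like(x)],-1)
C=((D*d[...,None])@M[:3,:3].T+M[:3,3])@P[1].T+P[0]
q=C[(np.hypot(C[...,0]-532.6,C[...,1]+229)<40)&(C[...,2]>96)&(C[...,2]<112)]
print("rolltop",np.median(q[:,2]),cv2.minEnclosingCircle(q[:,:2].astype(np.float32)))
cv2.imwrite("pics/e.png",cv2.cvtColor(np.hstack([cv2.resize(a,(400,300)),cv2.resize(b,(400,300))]),cv2.COLOR_RGB2BGR))
for yaw in range(-180,180,15):
    s=ctrl.solve_ik([492,210.3,340],[180,0,yaw]); print(yaw,None if s is None else np.round(s,0)[[3,5]],end=' ')
print(status.get_t())
E
```

```text
rolltop 103.61111962589098 ((532.8837890625, -229.03073120117188), 30.30554962158203)
-180 [  0. -74.] -165 [  0. -89.] -150 [   0. -104.] -135 [   0. -119.] -120 [   0. -134.] -105 None -90 None -75 None -60 None -45 None -30 [ -0. 136.] -15 [ -0. 121.] 0 [ -0. 106.] 15 [-0. 91.] 30 [-0. 76.] 45 [-0. 61.] 60 [-0. 46.] 75 [-0. 31.] 90 [-0. 16.] 105 [-0.  1.] 120 [  0. -14.] 135 [  0. -29.] 150 [  0. -44.] 165 [  0. -59.] 16.45
```

View pics/e.png

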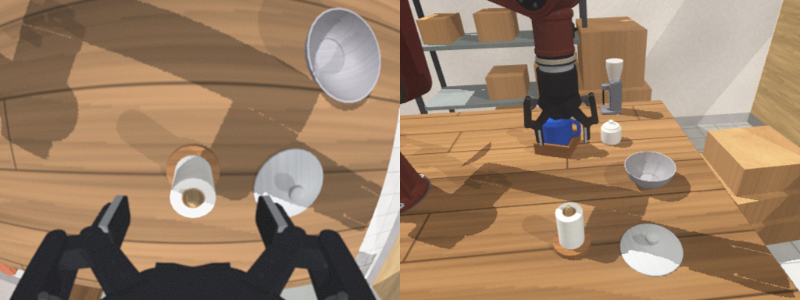

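The roll is seated: it stands on the base at (570,235) in the side half, its top measures 103.6 mm against an expected 104 mm, and it's centred. The lid and bowl haven't moved. Now the cap.

```bash
python3 - <<'E'
from look import *
f=lambda: (np.round(status.get_wrist_force(),1),np.round(status.get_moment(),2))
ctrl.goto([492,210.3,420],[180,0,60])
ctrl.wait(.2)
ctrl.move_l([492,210.3,336],speed=80); ctrl.wait(.2); print("down",f(),np.round(status.get_tcp_pos(),1))
fingers.grip(45,60); ctrl.wait(.2); print("grip",status.get_grip_width(),status.get_grip_force(),f(),np.round(status.get_tcp_pos(),2),status.get_t())
E
```

```text
down (array([-0.7, -0.4, -0.3]), array([ 0.  ,  0.  , -0.05])) [492.2 210.4 336.6]
grip 50.9261220552937 61.604799292981625 (array([-1.6, -0.8,  4.6]), array([0.03, 0.39, 0.07])) [491.97 210.38 336.35] 20.0583
```

The side force is under 2 N, so the gripper is well centred on the cap. Pressing in steps.

```bash
python3 - <<'E'
from look import *
z=336.
for dz in (3,6,8,9,9.8):
    ctrl.move_l([492,210.3,z-dz],speed=30); ctrl.wait(.2); print(dz,np.round(status.get_wrist_force(),1),np.round(status.get_tcp_pos(),2),round(status.get_grip_width(),1))
    if status.get_wrist_force()[2]>25: break
print(status.get_t())
E
```

```text
3 [-2.4  0.2  6. ] [492.06 210.41 333.28] 50.9
6 [-2.4  1.   6. ] [492.04 210.43 330.47] 50.6
8 [-3.3 -0.4  8.4] [492.09 210.46 328.87] 50.7
9 [-3.9 -0.   9.2] [492.08 210.46 328.12] 50.8
9.8 [-4.1 -0.3  9.8] [492.11 210.45 327.53] 51.1
22.3083
```

```bash
python3 - <<'E'
from look import *
for yaw in (72.5,85,97.5,110,122.5,135):
    ctrl.goto([492,210.3,326.0],[180,0,yaw]); ctrl.wait(.1)
    print(yaw,np.round(status.get_wrist_force(),1),np.round(status.get_moment(),2),np.round(status.get_tcp_pos(),2),np.round(status.get_ee_rot(),1),round(status.get_grip_width(),1))
ctrl.wait(.3)
print(np.round(status.get_wrist_force(),1),np.round(status.get_moment(),2),status.get_t(),status.get_ee_rot())
P=pose(); a=cams.get_image("wrist")[0]; b=cams.get_image("side")[0]
cv2.imwrite("pics/f.png",cv2.cvtColor(np.hstack([cv2.resize(a,(400,300)),cv2.resize(b[80:230,120:320],(400,300))]),cv2.COLOR_RGB2BGR))
E
```

```text
72.5 [-3.6  0.8 10.2] [0.04 0.73 0.13] [492.11 210.65 327.29] [-1.80e+02 -1.00e-01  7.25e+01] 50.8
85 [-4.4  1.6  9.9] [0.29 0.81 0.03] [491.96 210.91 327.23] [-1.8e+02 -1.0e-01  8.5e+01] 51.3
97.5 [-5.2  1.1  9.9] [0.19 0.92 0.02] [491.81 210.85 327.11] [-1.80e+02 -1.00e-01  9.75e+01] 50.9
110 [-5.7  2.   8.1] [0.11 0.85 0.06] [491.77 210.67 327.01] [-1.8e+02 -1.0e-01  1.1e+02] 50.8
122.5 [-6.7  1.8  9.9] [0.25 0.91 0.04] [491.64 210.92 327.  ] [-1.800e+02 -1.000e-01  1.225e+02] 51.0
135 [-6.   1.6  9.4] [ 0.16  0.97 -0.03] [491.49 210.86 326.89] [-1.80e+02 -1.00e-01  1.35e+02] 50.9
[-5.7  0.8  9.5] [ 0.16  0.93 -0.03] 25.1583 [-1.79961202e+02 -1.37612658e-01  1.34994655e+02]
```

The twist moment stayed around 0.1 N·m, so the cap turned with the gripper instead of slipping. Now a slow lift with a force check.

```bash
python3 - <<'E'
from look import *
ok=True
for z in (330,336,342,352,366,385,413):
    ctrl.move_l([491.5,210.7,z],speed=50); w=status.get_wrist_force()
    print(z,np.round(w,1),np.round(status.get_tcp_pos(),2),round(status.get_grip_width(),1))
    if w[2]<-15: ok=False; print("stuck"); break
ctrl.wait(.5)
print(status.get_tcp_pos(),status.get_ee_rot(),status.get_grip_width(),status.get_t())
b=cams.get_image("side")[0]; a=cams.get_image("scene")[0]
cv2.imwrite("pics/g.png",cv2.cvtColor(np.hstack([cv2.resize(a,(400,300)),cv2.resize(b[60:240,100:340],(400,300))]),cv2.COLOR_RGB2BGR))
E
```

```text
330 [-4.3  0.9  8.6] [491.27 210.99 330.8 ] 50.7
336 [-4.2  1.1  6.8] [491.27 210.87 336.42] 50.8
342 [-2.7  0.3  0.3] [491.29 210.54 341.62] 50.6
352 [0.5 1.3 0.4] [492.04 210.7  352.81] 50.7
366 [ 0.3 -1.  -0.4] [491.71 210.77 366.68] 50.8
385 [-0.5 -0.5 -0.5] [491.59 210.72 385.49] 50.6
413 [-0.2 -0.8 -1. ] [491.45 210.67 413.04] 50.9
[491.48719411 210.68846521 412.89268153] [-1.79989271e+02 -4.65578126e-03  1.35000407e+02] 50.73452727841622 28.5667
```

View pics/g.png

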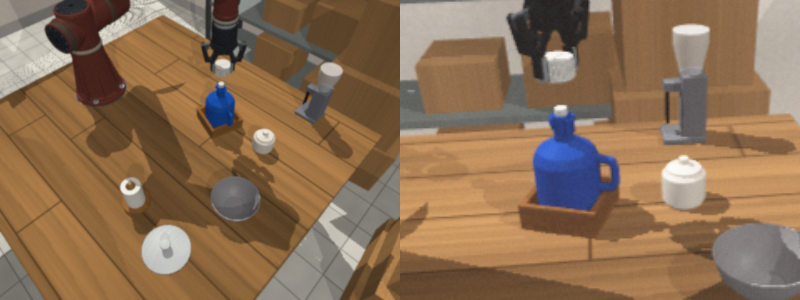

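The cap is off and held level: at (558,67) in the side half, with the neck open below it at (560,110). In the scene half the roll stands on its spindle at (132,193), and the bowl, lid and salt pot are undisturbed. One depth check of the clearance, then hand in.

```bash
python3 - <<'E'
from look import *
for c in("side","scene"):
    im,d=cams.get_image(c); r=models.trace(c,"cap")
    C=cloud(c,d); m=(np.hypot(C[...,0]-492,C[...,1]-210.5)<30)&(d>0)&(C[...,2]>150)&(C[...,2]<275)&(im.min(-1)>110)
    z=np.sort(C[m][:,2]); g=np.diff(z); i=g.argmax()
    print(c,len(z),"gap",z[i],z[i+1],"low/high",np.percentile(z,[1,99]))
print(status.get_wrist_force(),np.abs(status.get_qvel()).max(),status.get_t())
E
```

```text
side 293 gap 195.9688063490652 242.6472198089407 low/high [183.32565282 274.94054085]
scene 435 gap 194.07715772039134 240.16552030988095 low/high [182.22458573 274.66357378]
[-0.52677272 -0.93163579  0.23557317] 0.12493066255423778 28.8667
```

```bash
python3 -c "
from station import ctrl
print(ctrl.sign_off())"
```

```text
the job is handed in; nothing more can be done
None
```

The job is handed in at about 29 s: the roll is fully down on the spindle base and released, and the cap is off and held level about 59 mm above the jug's mouth; the bowl, lid and salt pot were left where they stand.

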